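# Sort loose stationery into a two-layer desk organiser with a lift-on tray

## Robot

A 6-joint arm with a two-finger parallel gripper is mounted at the origin on a cart in front of the work surface, level with it; the furniture and walls round the work are solid. World frame = base frame: x ahead of the robot, y to its left, z up, the work surface at z = 0. Lengths are in m, angles in rad, forces in N, time in s.
With the tool pointing down it reaches from about 0.35 to 0.725 m from the base axis. Payload 6 kg.
Tool frame: the origin (TCP) lies midway between the tips of the shut fingers; the grasp point (between the pads) lies 19 mm behind it; z points along the fingers, y is the line along which they close (so a half turn about z gives the same grasp; the last joint's range is limited). The gripper opens to 85 mm and grips with 20 to 120 N. Pads are 22 mm wide; open, the fingers measure 114 mm over their backs; the gripper's body (76 mm by 85 mm) begins 54 mm behind the grasp point. The pads swing forward as they close: fully open they stand 13 mm farther back than shut.
Start: joints at [1.457, 0.04, 0.085, 0, -1.615, -0.334], TCP at [0.26, 0.541, 0.231] pointing down, gripper open.
Joint ranges: [-2.56, 2.56], [-1.29, 2.01], [-1.08, 1.49], [-3.29, 1.98], [-2.81, -0.18], [-2.99, 2.99]. Speed limits (rad/s): [2.57, 2.57, 3.01, 3.14, 3.14, 3.14].

## Interface

Orientations are given as a 3x3 rotation matrix whose columns are the frame's x, y, z axes.
In Python, from workcell import arm gives the robot as it stands. The module is installed in compiled form; this text tells all that it offers.
- The arm moves only by the shell command python3 -m inch 'ROWS'. ROWS is a JSON object whose key "rows" holds a list of rows, 1 to 8 of them, each of 7 numbers: the finger opening in m, then dx, dy, dz in a scale on which 1.0 is 0.3 m, then a rotation vector rx, ry, rz in a scale on which 1.0 is 2 pi rad; each row shifts and turns the commanded pose from where the row before left it, along the tool's axes as they then stand; what a row does not reach is not made up. A row lasts 1/12 s, in which the tool goes at most 0.0417 m and 0.125 rad, less where a joint would pass 70% of its speed; a pose out of reach is approached as far as the arm can. The fingers move at their own pace and stop on an object; the grip force is fixed at half the most. Time passes only in rows, so rows that do not move let the fingers close. It prints the time, the measured TCP pose, the force, the opening and the grip force at its end. Shift and turn numbers lie between -1 and 1, and a call with a number outside is refused. Input that does not fit is refused with a message, and nothing moves.
- arm.state(): the state, without advancing time (a new reading comes with each control period).
- arm.capture(name): name is "scene" or "top" or "wrist"; returns a dict with "image" (400x640x3 uint8, red, green, blue), "z_map" (400x640 float32, m along the optical axis (not along the pixel's ray), 0 where there is no reading), "fx", "fy", "cx", "cy" (pixels), "rvec" (rotation vector, rad) and "tvec" (3), from world to camera coordinates, as OpenCV has them. Camera axes: x right, y down, z forward; pixel columns grow to the right and rows downward; lengths in m; the calibration is good to about 2 mm. The wrist camera is an equidistant fisheye: a pixel r from the principal point sees the ray r / f radians off the axis. A picture is of the moment at which its call begins.
- arm.job_done(): hands the job in; it is judged then, once.
Trained networks look in a picture, given as the dict that the camera call returned (one of the last four; its "shot" number tells which), for a name from the list of things; names that differ only in an ending like _2 or _b are one class to them, and where a whole thing is asked for, a point or a joint stands for the part that bears it (a point fixed in the world has none). Each returns a list of dicts, best first, with "confidence" (0 to 1); they miss things now and then, are a little off and sometimes report something else, mostly with a low value. They report only what shows in the picture. A call takes as long as a camera call. They do not tell look-alikes from the thing itself.
- arm.masks_of(picture, query): "region" (400x640 bool, what is visible of it) and "extent" ([left, top, right, bottom] in pixels, round what is visible of it).
The state is a dict: "time_s": time; "qpos": joint angles; "qvel": joint speeds; "effort": joint torques, N m; "tcp_pos": TCP position; "orientation": TCP orientation; "ft_force": force on the tool from outside, world axes, zero at the start; "wrist_torque": the same for the moment, N m; "opening": finger opening in m; "grasp_force": force on a finger pad.
Only numpy, scipy, OpenCV 4.12 (cv2) and the standard library are available. Lean on these libraries where they do the work, as an engineer would, in place of code of your own. Each camera call takes 0.05 s, during which the arm holds its last target. There are 200 camera calls.

## Task

Sort the loose stationery into the two-layer desk organiser: the ink-pad tin lies flat in the box's larger compartment and the brass sharpener stands in its smaller one, then the lift-on tray is seated flat on the box over them. In the tray the pen lies in the long groove and the eraser flat in the empty felt-lined bay next to the paper clips. Leave the ink bottle, the matchbox and the binder clip where they are.

Things in the scene. Friction and masses are not known exactly. Their poses are not given: they have to be found in the camera images.
- organiser: Dark walnut open box, fixed, 144 (x) x 196 (y) x 37 mm high; origin: centre of its underside on the desk, z up. Opening 130 x 182 mm, felt floor 5 mm up. A 4 mm divider along x at y +21 mm, its top 29 mm up, leaves a larger compartment (y -91 to +19, centre -36 mm) and a smaller one (y +23 to +91, centre +57 mm). The tray seats on the rim with its origin 32 mm above the box's.
- tray: Lighter wooden tray, loose, 148 (x) x 200 (y) mm; origin: centre of its underside. Its 120 x 172 x 5 mm plug drops into the box, either way round. Floor z 8 mm, walls to 16. Carrying bar along y at x 0: 10 mm thick, 76 long, top z 30; grip it across x. Pen groove along y at x +37: 25 mm between ribs to z 12. Empty bay: x -69 to -3, y -95 to -24 mm, wall to z 16. Paper clips at y > -20 are fixed.
- ink_pad_tin: Flat dark green rectangular tin, closed (its lid does not open), 62 (x) x 90 (y) x 17 mm high, about 0.09 kg. Origin: centre of its underside, z up. Grip across x.
- sharpener: Round brass pencil sharpener, upright cylinder 29 mm in diameter and 25 mm high, about 0.06 kg. Origin: centre of its underside, z up.
- pen: Capped dark red fountain pen lying flat, 14 mm wide (x), 136 mm long (y), 14 to 16 mm high, about 0.025 kg. Origin: middle of its underside, y along the pen, z up. It does not roll.
- eraser: Eraser, white with a blue card sleeve, lying flat, 22 (x) x 54 (y) x 12 mm high, about 0.02 kg. Origin: centre of its underside, y along its length, z up.
- ink_bottle: Bystander: dark blue ink bottle with a black cap, 52 mm across, 58 mm high, loose. Origin: centre of its underside. Not to be moved.
- match_box: Bystander: red matchbox, 36 x 56 x 15 mm, loose. Origin: centre of its underside. Not to be moved.
- binder_clip: Bystander: black binder clip with a wire handle, 31 x 32 x 27 mm, loose. Origin: under its middle. Not to be moved.
Things that resemble listed ones, but are neither listed nor needed, are in the scene too. Leave any brown or orange look-alike of the ink_pad_tin alone.

How it is judged:
At the end, for the whole second after the job is handed in: Tin flat on the larger compartment's floor, sharpener upright in the smaller; tray seated level on the rim, within 10 mm and 0.1 rad (either way round); pen between the groove's ribs, within 0.15 rad and 30 mm of mid-length; eraser flat in its bay; all at rest; bystanders within 30 mm of start (x of ink_pad_tin in the frame of organiser between -0.065 and 0.065 m and y of ink_pad_tin in the frame of organiser between -0.091 and 0.019 m and z of ink_pad_tin in the frame of organiser between 0.001 and 0.01 m and angle between each of ink_pad_tin, sharpener, eraser's own z axis and vertical below 0.12 rad and x of sharpener in the frame of organiser between -0.065 and 0.065 m and y of sharpener in the frame of organiser between 0.023 and 0.091 m and z of sharpener in the frame of organiser between 0.001 and 0.01 m and x of tray in the frame of organiser between -0.01 and 0.01 m and y of tray in the frame of organiser between -0.01 and 0.01 m and z of tray in the frame of organiser between 0.028 and 0.0355 m and angle between the x axis of tray and the x axis of organiser, either way round below 0.1 rad and angle between tray's own z axis and vertical below 0.04 rad and x of pen in the frame of tray between 0.023 and 0.051 m and y of pen in the frame of tray between -0.03 and 0.03 m and z of pen in the frame of tray between 0.004 and 0.017 m and angle between the y axis of pen and the y axis of tray, either way round below 0.15 rad and x of eraser in the frame of tray between -0.069 and -0.003 m and y of eraser in the frame of tray between -0.095 and -0.024 m and z of eraser in the frame of tray between 0.004 and 0.013 m and linear speed of each of tray, ink_pad_tin, sharpener, pen, eraser below 0.01 m/s and distance of each of ink_bottle, match_box, binder_clip from where it was at the start of the episode below 0.03 m); the robot touches nothing.
It also fails if it takes over 120 s, if anything falls off the work surface, if the arm or the gripper's body presses on something with over 40 N, if the wrist force passes 120 N, or if a joint passes its speed limit or range.

## Working session

There is one attempt and no reset: what is moved stays moved. The work goes in short steps, Python scripts to look and compute and a shell command to move; the robot and the scene stay as the last step left them, time stands still between calls to the robot, and variables do not carry over. Pictures are saved under pics/ and viewed, at most 14 in all, crops included, and the job is handed in when it is done.

```bash
mkdir -p pics
cat > h.py <<'E'
import numpy as np, cv2
from workcell import arm
def cap(n):
    return arm.capture(n)
def pts(c, m=None, fish=False):
    z=c["z_map"]; v,u=np.nonzero((z>0) if m is None else (m&(z>0)))
    d=z[v,u]; x=(u-c["cx"])/c["fx"]; y=(v-c["cy"])/c["fy"]
    if fish:
        r=np.hypot(x,y); s=np.where(r>1e-6,np.tan(r)/np.maximum(r,1e-6),1); x=x*s;y=y*s
    P=np.stack([x*d,y*d,d],1)
    R,_=cv2.Rodrigues(np.array(c["rvec"],float)); 
    return (P-np.array(c["tvec"]).ravel())@R
def save(c,name,m=None):
    cv2.imwrite("pics/"+name,cv2.cvtColor(c["image"],cv2.COLOR_RGB2BGR))
def rect(P,lo=None):
    q=P
    r=cv2.minAreaRect((q[:,:2]*1000).astype(np.float32))
    return np.round(r[0],1),np.round(r[1],1),round(r[2],1)
E
python3 - <<'E'
from h import *
names="organiser tray ink_pad_tin sharpener pen eraser ink_bottle match_box binder_clip".split()
for n in ("top","scene"):
    c=cap(n); save(c,n+"0.png")
    for k in names:
        for m in arm.masks_of(c,k)[:3]:
            P=pts(c,m["region"])
            if len(P)<10: print(n,k,"few",m["extent"]);continue
            zt=np.percentile(P[:,2],90); T=P[P[:,2]>zt-0.006]
            print(n,k,round(m["confidence"],2),m["extent"],len(P),"ztop%.3f"%zt,rect(T))
print(arm.state()["orientation"].round(3).tolist(), arm.state()["time_s"])
E
```

```text
top organiser 0.74 [423.9, 168.5, 488.2, 220.5] 2902 ztop0.036 (array([ 495.6, -289.5]), array([197.2, 145.9]), 86.2)
top tray 0.83 [236.5, 187.1, 306.0, 237.1] 2844 ztop0.017 (array([455.7, 303.7]), array([200.7, 148.4]), 80.4)
top ink_pad_tin 0.91 [407.6, 232.0, 430.1, 261.2] 532 ztop0.021 (array([ 326.2, -161.1]), array([60. , 86.9]), 68.7)
top ink_pad_tin 0.69 [448.4, 245.9, 484.4, 280.8] 603 ztop0.021 (array([ 276.3, -305.7]), array([89.6, 60.8]), 61.3)
top ink_pad_tin 0.62 [322.7, 202.2, 353.1, 225.7] 546 ztop0.021 (array([436.6,  87.7]), array([61.2, 88.9]), 13.2)
top sharpener 0.44 [388.2, 213.8, 394.0, 223.0] 67 ztop0.028 (array([418.8, -79.5]), array([22.3, 25.2]), 41.8)
top pen 0.59 [321.3, 169.7, 358.0, 192.6] 175 ztop0.017 (array([539.5,  85.2]), array([ 12.5, 126.5]), 34.7)
top eraser 0.48 [383.4, 171.6, 390.4, 185.2] 96 ztop0.017 (array([553.7, -77.1]), array([46.1, 21.3]), 6.7)
top eraser 0.38 [357.6, 133.3, 367.7, 146.7] 186 ztop0.062 (array([677.9,   2.5]), array([29., 32.]), 86.4)
top ink_bottle 0.73 [356.8, 133.9, 368.3, 146.7] 196 ztop0.062 (array([677.9,   2.5])
[... 680 characters left out ...]
y([433.6,  84.7]), array([65.9, 92. ]), 10.5)
scene ink_pad_tin 0.78 [346.0, 291.9, 382.8, 325.9] 721 ztop0.018 (array([ 273.9, -309. ]), array([92.9, 62.2]), 60.0)
scene ink_pad_tin 0.73 [321.6, 261.6, 360.9, 282.3] 550 ztop0.018 (array([ 324.6, -163.9]), array([64.3, 89.3]), 68.7)
scene eraser 0.55 [249.2, 174.0, 308.4, 213.2] 1270 ztop0.016 (array([453. , 302.4]), array([207.9, 151.9]), 81.0)
scene match_box 0.71 [419.3, 224.7, 440.0, 232.7] 143 ztop0.017 (array([ 692. , -204.3]), array([39.7, 54.3]), 41.1)
scene binder_clip 0.65 [338.7, 224.6, 348.2, 233.2] 54 ztop0.013 (array([486.4,  -9.8]), array([13.8, 32.1]), 67.1)
[[0.901, -0.433, 0.0], [-0.433, -0.901, -0.0], [0.0, 0.0, -1.0]] 1.0
```

Run:
```python
import cv2
a=cv2.imread("pics/top0.png")[110:300,220:500]
cv2.imwrite("pics/top0c.png",cv2.resize(a,None,fx=2.85,fy=2.85,interpolation=cv2.INTER_CUBIC))
```

```text
(no output)
```

View pics/top0c.png

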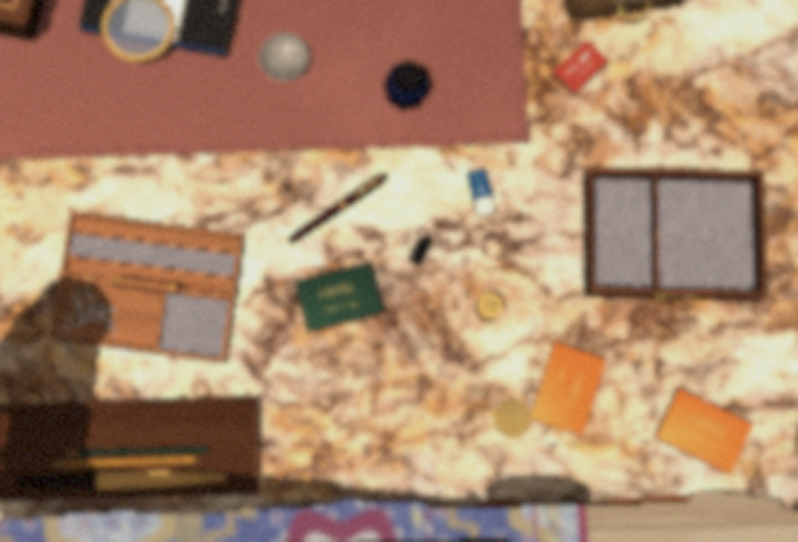

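The picture shows the green tin at crop (340,297), the pen (338,207), eraser (481,190) and sharpener (490,305). The tray (155,285) has its groove on the far side and its bay at lower right. The organiser (674,233) has its small compartment on the left. Orange tins and a pale disc are look-alikes.

```bash
cat >> h.py <<'E'
def go(x,y,z,ang=None):
    """print tool-axis shift to world TCP (translate first, then rotate about tool z so tool y is at ang deg mod 180)"""
    s=arm.state(); R=np.array(s["orientation"]); d=R.T@(np.array([x,y,z])-s["tcp_pos"])
    w=0
    if ang is not None:
        a=np.degrees(np.arctan2(R[1,1],R[0,1])); w=(ang-a+90)%180-90   # world turn, deg
        w=-np.radians(w)
    print("shift",d.round(4),"rotz %.4f"%w,"q6 %.2f"%s["qpos"][5],"t %.1f"%s["time_s"], "tilt",R[:,2].round(4))
E
python3 - <<'E'
from h import *
c=cap("top"); P=pts(c)
for x0 in np.arange(0.1,0.9,0.05):
    print("%.2f"%x0,*["%4d"%(1000*np.percentile(q[:,2],95)) if len(q:=P[(P[:,0]>=x0)&(P[:,0]<x0+.05)&(P[:,1]>=y0)&(P[:,1]<y0+.05)])>5 else "   ." for y0 in np.arange(-0.5,0.6,0.05)])
go(0.435,0.086,0.2,13)
E
```

```text
0.10 -744 -742 -744 -743 -734 -735    3    6    6   13  176    5    5    3 -733 -733 -734 -733 -733  594  623  626
0.15   -2   -1 -380 -742 -735 -735 -652 -649 -647 -646 -648 -650 -651 -652 -733 -736 -736 -734 -735 -732  622  623
0.20    5   34    3   19    4    4    3    3    3    3    4    3    3   15   14   18   14   19   18  611  641  641
0.25    6   89   10   23   22    4   18   16    7    4    4    5    3   14   11   13   13   12   10  632  642  642
0.30    4    4    2   14   19    4   22   21    5    4    5    5    4   15   18   15   18   18   16   19  636    7
0.35    4    4    2    3    4    4   21   15    3    4    3    4    5    3   15   16   14   16    5    4    4    3
0.40    5    6   37   37   38   38   36    4   29    4   16   21   22    5   19   20   13   14   14    5   19   20
0.45    4    5   38   12   28   11   37    5    4   12   10   20   17    6   16   29   30   18    7    4   17   21
0.50    4    4   37   12   28   10   38    5   15    5    4   13   13    7   16   15   17   16    4    5    4    4
0.55    3    3   35   38   37   38   31    5   16    4    9   15    4    5    4    4    4    4    5    5    4    4
0.60    3    5    4    4    4    4    4    8    8    8    9    9    7    8    8    7    8    8    7    8    8    8
0.65    3    3    3    4    6   17   18    8    9   61   63    9   14    9    8    8    9    9    9    8    8    8
0.70    4    4    3  304   15   20   15    8    9   10    8    9   19   19   31   35   38    8    9    8    8    9
0.75  351  368  378  381  103  102  101    8    8    9    9    8    9   24   31   38   38   31   71   72   73   70
0.80  387  389  390  389  364  104  102   10    9   10    9    8    8   28   34   43   32   31   72   73   73   73
0.85  390  388  385  380  354  103  101    9    9   42   46   45   44   10   44   30   31   25   71   73   73   73
shift [0.3549 0.3341 0.0313] rotz 0.8961 q6 -0.33 t 1.1 tilt [-0.e+00 -1.e-04 -1.e+00]
```

The manual's scale: shifts go in shares of 0.3 m and turns go in shares of 2 pi rad. Converting my numbers, 0.0296 m / 0.3 = 0.0987, 0.0278 m / 0.3 = 0.0927, 0.1 rad / 6.2832 = 0.0159.

```bash
python3 -m inch '{"rows": [[0.085, 0.0987, 0.0927, 0, 0, 0, 0.0159], [0.085, 0, 0, 0, 0, 0, 0]]}' | tail -3; python3 -m inch '{"rows": [[0.085, 0.0987, 0.0927, 0, 0, 0, 0], [0.085, 0.0987, 0.0927, 0, 0, 0, 0], [0.085, 0.0987, 0.0927, 0, 0, 0, 0], [0.085, 0.0987, 0.0927, 0, 0, 0, 0], [0.085, 0.0987, 0.0927, 0, 0, 0, 0], [0.085, 0.0987, 0.0927, 0, 0, 0, 0], [0.085, 0.0987, 0.0927, 0, 0, 0, 0]]}' | tail -3; python3 -c "
from h import *
go(0.435,0.086,0.2,13)"
```

```text
ft_force: [-0.0, 1.1, 1.4]
opening: 0.0852
grasp_force: 0.0
ft_force: [1.6, 0.5, 0.4]
opening: 0.0851
grasp_force: 0.0
shift [0.146  0.0762 0.0316] rotz 0.7968 q6 -0.04 t 1.8 tilt [ 8.e-04  1.e-03 -1.e+00]
```

Scaled: 0.036 m / 0.3 = 0.12, 0.019 m / 0.3 = 0.0633, 0.12 rad / 6.2832 = 0.0191.

```bash
python3 -m inch '{"rows": [[0.085, 0.12, 0.0633, 0.0267, 0, 0, 0], [0.085, 0.12, 0.0633, 0.0267, 0, 0, 0], [0.085, 0.12, 0.0633, 0.0267, 0, 0, 0], [0.085, 0.12, 0.0633, 0.0267, 0, 0, 0], [0.085, 0, 0, 0, 0, 0, 0.0191], [0.085, 0, 0, 0, 0, 0, 0.0191], [0.085, 0, 0, 0, 0, 0, 0.0191], [0.085, 0, 0, 0, 0, 0, 0.0191]]}'|head -2; python3 -m inch '{"rows": [[0.085, 0, 0, 0, 0, 0, 0.0191], [0.085, 0, 0, 0, 0, 0, 0.0191], [0.085, 0, 0, 0, 0, 0, 0.0127], [0.085, 0, 0, 0, 0, 0, 0], [0.085, 0, 0, 0, 0, 0, 0]]}'
python3 - <<'E'
from h import *
go(0.435,0.086,0.2,13)
c=cap("wrist"); save(c,"w1.png")
for k in ["ink_pad_tin","pen","binder_clip","eraser"]:
  for m in arm.masks_of(c,k)[:2]:
    P=pts(c,m["region"],True); 
    if len(P)<20: continue
    zt=np.median(P[:,2]); T=P[abs(P[:,2]-zt)<0.005]
    print(k,round(m["confidence"],2),m["extent"],len(P),"z%.4f"%zt,rect(T))
E
```

```text
time_s: 2.47
tcp_pos: [0.4334, 0.0883, 0.1994]
time_s: 2.88
tcp_pos: [0.4333, 0.089, 0.1994]
orientation: [[0.224, -0.975, 0.0], [-0.975, -0.224, 0.0], [-0.0, -0.0, -1.0]]
ft_force: [0.5, -0.7, 0.3]
opening: 0.085
grasp_force: 0.0
shift [ 0.0033 -0.001  -0.0006] rotz -0.0014 q6 -0.44 t 2.9 tilt [ 3.e-04  1.e-04 -1.e+00]
ink_pad_tin 0.95 [423.3, 0.0, 495.2, 38.7] 1713 z0.0169 (array([ 321.3, -159.5]), array([61.5, 73.2]), 69.7)
ink_pad_tin 0.63 [285.3, 137.9, 343.5, 220.3] 4452 z0.0170 (array([439.4,  85.7]), array([61. , 88.2]), 12.5)
pen 0.57 [200.3, 100.2, 254.5, 212.1] 1253 z0.0122 (array([541.3,  84.2]), array([ 14. , 134.4]), 33.4)
binder_clip 0.93 [274.6, 67.7, 304.9, 99.3] 533 z0.0109 (array([491.4,  -8.4]), array([15.2, 33. ]), 63.5)
eraser 0.83 [223.6, 2.9, 271.6, 26.7] 959 z0.0126 (array([555.5, -80.2]), array([53.9, 22.8]), 10.6)
```

View pics/w1.png

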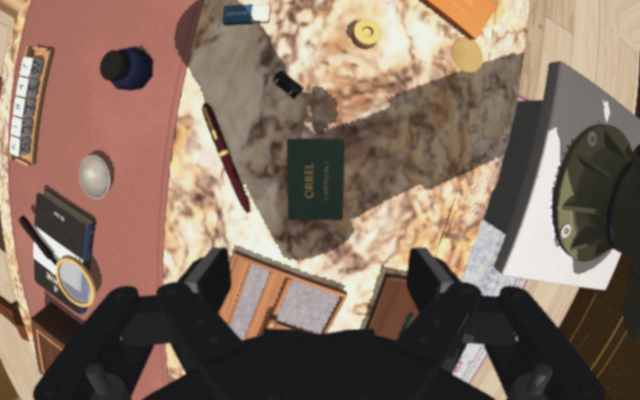

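The view shows the tin at (315,180), the pen (225,157), the eraser (246,14) and the sharpener (366,32). The tin's height of 17 mm agrees with the text, so I'll grasp it.

Scaled: 0.04 m / 0.3 = 0.1333, 0.03 m / 0.3 = 0.1.

```bash
python3 -m inch '{"rows": [[0.076, 0.011, -0.0133, 0.1, 0, 0, 0], [0.076, 0, 0, 0.1333, 0, 0, 0], [0.076, 0, 0, 0.1333, 0, 0, 0], [0.076, 0, 0, 0.1333, 0, 0, 0], [0.076, 0, 0, 0.1, 0, 0, 0], [0.076, 0, 0, 0.05, 0, 0, 0], [0.076, 0, 0, 0.0213, 0, 0, 0], [0.076, 0, 0, 0, 0, 0, 0]]}' && python3 -m inch '{"rows": [[0.04, 0, 0, 0, 0, 0, 0], [0.04, 0, 0, 0, 0, 0, 0], [0.04, 0, 0, 0, 0, 0, 0], [0.04, 0, 0, 0, 0, 0, 0], [0.04, 0, 0, 0, 0, 0, 0]]}'
```

```text
time_s: 3.8
tcp_pos: [0.4372, 0.0862, -0.0033]
orientation: [[0.222, -0.975, -0.002], [-0.975, -0.222, -0.002], [0.001, 0.003, -1.0]]
ft_force: [1.1, 0.1, 0.0]
opening: 0.0758
grasp_force: 0.0
time_s: 4.22
tcp_pos: [0.4393, 0.0874, 0.0]
orientation: [[0.222, -0.975, 0.003], [-0.975, -0.222, 0.001], [-0.001, -0.004, -1.0]]
ft_force: [0.3, 1.0, 6.4]
opening: 0.0589
grasp_force: 65.1
```

Scaled: -0.04 m / 0.3 = -0.1333, -0.03 m / 0.3 = -0.1.

```bash
python3 -m inch '{"rows": [[0.04, 0, 0, -0.0667, 0, 0, 0], [0.04, 0, 0, -0.1, 0, 0, 0], [0.04, 0, 0, -0.1333, 0, 0, 0], [0.04, 0, 0, -0.1333, 0, 0, 0], [0.04, 0, 0, -0.1333, 0, 0, 0], [0.04, 0, 0, -0.1, 0, 0, 0], [0.04, 0, 0, 0, 0, 0, 0]]}'; python3 -c "
from h import *
go(0.4926,-0.326,0.2,-3.8)"
```

```text
time_s: 4.8
tcp_pos: [0.4403, 0.0872, 0.2059]
orientation: [[0.221, -0.975, 0.011], [-0.975, -0.221, 0.005], [-0.002, -0.012, -1.0]]
ft_force: [0.6, -0.4, -0.9]
opening: 0.0592
grasp_force: 65.1
shift [0.4145 0.0404 0.0047] rotz 0.2892 q6 -0.43 t 4.8 tilt [ 0.011   0.0045 -0.9999]
```

Scaled: 0.0377 m / 0.3 = 0.1257, 0.0037 m / 0.3 = 0.0123.

```bash
python3 -m inch '{"rows": [[0.04, 0.1257, 0.0123, 0, 0, 0, 0], [0.04, 0.1257, 0.0123, 0, 0, 0, 0], [0.04, 0.1257, 0.0123, 0, 0, 0, 0], [0.04, 0.1257, 0.0123, 0, 0, 0, 0], [0.04, 0.1257, 0.0123, 0, 0, 0, 0], [0.04, 0.1257, 0.0123, 0, 0, 0, 0], [0.04, 0.1257, 0.0123, 0, 0, 0, 0], [0.04, 0.1257, 0.0123, 0, 0, 0, 0]]}' |head -2; python3 -m inch '{"rows": [[0.04, 0.1257, 0.0123, 0, 0, 0, 0], [0.04, 0.1257, 0.0123, 0, 0, 0, 0], [0.04, 0.1257, 0.0123, 0, 0, 0, 0], [0.04, 0, 0, 0, 0, 0, 0.0159], [0.04, 0, 0, 0, 0, 0, 0.0159], [0.04, 0, 0, 0, 0, 0, 0.0143], [0.04, 0, 0, 0, 0, 0, 0], [0.04, 0, 0, 0, 0, 0, 0]]}'
python3 - <<'E'
from h import *
c=cap("wrist"); save(c,"w2.png")
for k in ["organiser","sharpener","eraser","ink_pad_tin"]:
  for m in arm.masks_of(c,k)[:2]:
    P=pts(c,m["region"],True); 
    if len(P)<20: continue
    zt=np.percentile(P[:,2],80) if k[0]=="o" else np.median(P[:,2]); T=P[abs(P[:,2]-zt)<0.004]
    if k[0]=="o":T=P[abs(P[:,2]-0.037)<0.003]
    print(k,round(m["confidence"],2),m["extent"],len(P),"z%.4f"%zt,rect(T))
go(0.4926,-0.326,0.2,-3.8)
E
```

```text
time_s: 5.47
tcp_pos: [0.4755, -0.2159, 0.1979]
time_s: 6.13
tcp_pos: [0.4899, -0.3267, 0.1977]
orientation: [[-0.064, -0.998, -0.0], [-0.998, 0.064, 0.0], [-0.0, 0.0, -1.0]]
ft_force: [0.1, 0.6, -1.5]
opening: 0.0595
grasp_force: 65.0
organiser 0.88 [241.0, 123.4, 383.8, 299.9] 6476 z0.0368 (array([ 497.7, -293.5]), array([193.5, 144.4]), 86.8)
ink_pad_tin 0.86 [424.4, 269.2, 468.9, 288.1] 426 z0.0162 (array([ 338.4, -193.5]), array([14.4, 50.1]), 68.9)
ink_pad_tin 0.63 [247.5, 166.0, 390.9, 334.3] 21371 z0.2146 (array([ 490.7, -330.7]), array([84. , 61.7]), 86.1)
shift [-0.0007 -0.0025 -0.0019] rotz 0.0009 q6 0.18 t 6.4 tilt [ 3.e-04 -1.e-04 -1.e+00]
```

View pics/w2.png

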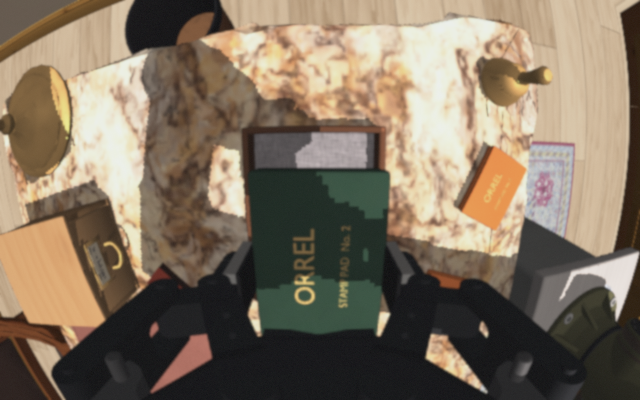

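The view shows the held tin over the box, with the box rim showing at (318,150) and nothing between the tin and the compartment. I'll lower it in.

Scaled: 0.04 m / 0.3 = 0.1333, -0.005 m / 0.3 = -0.0167.

```bash
python3 -m inch '{"rows": [[0.04, 0.005, -0.0167, 0.1, 0, 0, 0], [0.04, 0, 0, 0.1333, 0, 0, 0], [0.04, 0, 0, 0.1333, 0, 0, 0], [0.04, 0, 0, 0.1, 0, 0, 0], [0.04, 0, 0, 0.0667, 0, 0, 0], [0.04, 0, 0, 0.05, 0, 0, 0], [0.04, 0, 0, 0.0333, 0, 0, 0], [0.04, 0, 0, 0, 0, 0, 0]]}'; python3 -m inch '{"rows": [[0.04, 0, 0, 0.0133, 0, 0, 0], [0.04, 0, 0, 0.0067, 0, 0, 0], [0.04, 0, 0, 0, 0, 0, 0]]}'
```

```text
time_s: 7.05
tcp_pos: [0.4936, -0.3279, 0.0105]
orientation: [[-0.067, -0.998, -0.004], [-0.998, 0.067, 0.002], [-0.001, 0.004, -1.0]]
ft_force: [0.5, 0.3, -0.5]
opening: 0.0593
grasp_force: 65.0
time_s: 7.3
tcp_pos: [0.4953, -0.3287, 0.0077]
orientation: [[-0.067, -0.998, 0.001], [-0.998, 0.067, -0.0], [0.0, -0.001, -1.0]]
ft_force: [-0.6, -0.7, -1.0]
opening: 0.0593
grasp_force: 65.0
```

Now release, retreat and head for the sharpener, which stands near (0.42,-0.08).

```bash
python3 -m inch '{"rows": [[0.04, 0, 0, 0.005, 0, 0, 0], [0.074, 0, 0, 0, 0, 0, 0], [0.074, 0, 0, 0, 0, 0, 0], [0.074, 0, 0, 0, 0, 0, 0], [0.074, 0, 0, -0.0667, 0, 0, 0], [0.074, 0, 0, -0.1333, 0, 0, 0], [0.074, 0, 0, -0.1333, 0, 0, 0], [0.074, 0, 0, -0.1333, 0, 0, 0]]}'; python3 -m inch '{"rows": [[0.074, 0, 0, -0.1333, 0, 0, 0], [0.074, -0.1333, 0, 0, 0, 0, 0], [0.074, -0.1333, 0, 0, 0, 0, 0], [0.074, -0.1333, 0, 0, 0, 0, 0], [0.074, -0.1333, 0, 0, 0, 0, 0], [0.074, 0, 0, 0, 0, 0, 0], [0.074, 0, 0, 0, 0, 0, 0]]}'
python3 - <<'E'
from h import *
c=cap("wrist"); save(c,"w3.png")
for k in ["organiser","sharpener","eraser","ink_pad_tin"]:
  for m in arm.masks_of(c,k)[:3]:
    P=pts(c,m["region"],True); 
    if len(P)<20: continue
    zt=np.percentile(P[:,2],80); T=P[abs(P[:,2]-zt)<0.004]
    if k[0]=="o":T=P[abs(P[:,2]-0.037)<0.004]
    print(k,round(m["confidence"],2),m["extent"],len(P),"z%.4f"%zt,rect(T))
go(0.4188,-0.081,0.15,-3.8)
E
```

```text
time_s: 7.97
tcp_pos: [0.4944, -0.3286, 0.1473]
orientation: [[-0.067, -0.998, -0.0], [-0.998, 0.067, -0.0], [0.0, 0.0, -1.0]]
ft_force: [1.2, -0.3, -0.4]
opening: 0.0739
grasp_force: 0.0
time_s: 8.55
tcp_pos: [0.506, -0.167, 0.1861]
orientation: [[-0.063, -0.998, 0.001], [-0.998, 0.063, -0.0], [-0.0, -0.001, -1.0]]
ft_force: [-0.5, -1.1, 0.5]
opening: 0.0742
grasp_force: 0.0
organiser 0.75 [245.0, 1.4, 394.5, 163.7] 20061 z0.0293 (array([ 498.8, -276.4]), array([165.4, 144.9]), 86.8)
sharpener 0.86 [382.9, 237.5, 401.4, 269.7] 282 z0.0254 (array([432.1, -83.8]), array([25.2,  8.7]), 85.2)
eraser 0.83 [258.6, 249.1, 308.8, 275.4] 943 z0.0133 (array([555.9, -81.3]), array([54. , 22.5]), 11.1)
ink_pad_tin 0.83 [287.0, 0.0, 351.0, 71.9] 4389 z0.0227 (array([ 496.5, -322.9]), array([77.8, 61.2]), 85.8)
ink_pad_tin 0.75 [473.6, 14.4, 537.7, 99.3] 3309 z0.0176 (array([ 278.4, -309.1]), array([91. , 61.5]), 61.5)
ink_pad_tin 0.6 [432.4, 141.9, 515.6, 214.8] 3789 z0.0175 (array([ 328.5, -163.4]), array([61.9, 91.4]), 69.4)
shift [-0.0828  0.0925  0.0353] rotz -0.0024 q6 -0.12 t 8.8 tilt [-3.e-04 -2.e-04 -1.e+00]
```

View pics/w3.png

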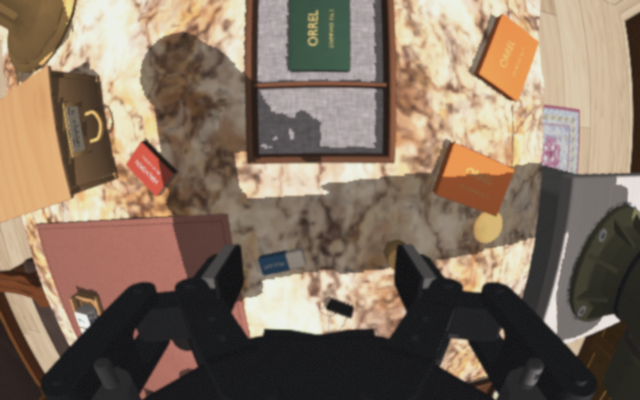

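The tin lies flat in the large compartment at (320,35), and the sharpener is half hidden by a finger at (395,253). I'll move over it.

Scaled: 0.03 m / 0.3 = 0.1, -0.028 m / 0.3 = -0.0933.

```bash
python3 -m inch '{"rows": [[0.06, -0.0933, 0.1, 0.0333, 0, 0, 0], [0.06, -0.0933, 0.1, 0.0333, 0, 0, 0], [0.06, -0.09, 0.1, 0.0333, 0, 0, 0], [0.06, 0, 0, 0, 0, 0, 0], [0.06, 0, 0, 0, 0, 0, 0]]}'
python3 - <<'E'
from h import *
c=cap("wrist"); save(c,"w4.png")
for k in ["sharpener"]:
  for m in arm.masks_of(c,k)[:3]:
    P=pts(c,m["region"],True); 
    if len(P)<20: continue
    zt=np.percentile(P[:,2],80); T=P[abs(P[:,2]-zt)<0.004]
    print(k,round(m["confidence"],2),m["extent"],len(P),"z%.4f"%zt,rect(T),cv2.minEnclosingCircle((T[:,:2]*1000).astype(np.float32)))
    go(*(rect(T)[0]/1000),0.008,-3.8)
E
```

```text
time_s: 9.22
tcp_pos: [0.4212, -0.0806, 0.1557]
orientation: [[-0.065, -0.998, 0.001], [-0.998, 0.065, 0.0], [-0.0, -0.001, -1.0]]
ft_force: [0.5, -0.2, 0.1]
opening: 0.0597
grasp_force: 0.0
sharpener 0.61 [301.0, 174.7, 334.3, 207.0] 868 z0.0259 (array([422.2, -82.4]), array([28.3, 28.2]), 86.1) ((422.3634948730469, -82.17283630371094), 14.88399600982666)
shift [0.0009 0.0005 0.1484] rotz -0.0015 q6 -0.35 t 9.3 tilt [ 1.4e-03 -2.0e-04 -1.0e+00]
```

Scaled: 0.04 m / 0.3 = 0.1333, 0.003 m / 0.3 = 0.01.

```bash
python3 -m inch '{"rows": [[0.055, 0.004, -0.0033, 0.1, 0, 0, 0], [0.055, 0, 0, 0.1333, 0, 0, 0], [0.055, 0, 0, 0.1333, 0, 0, 0], [0.055, 0, 0, 0.0833, 0, 0, 0], [0.055, 0, 0, 0.0433, 0, 0, 0], [0.055, 0, 0, 0.01, 0, 0, 0], [0.055, 0, 0, 0, 0, 0, 0]]}'; python3 -m inch '{"rows": [[0.015, 0, 0, 0, 0, 0, 0], [0.015, 0, 0, 0, 0, 0, 0], [0.015, 0, 0, 0, 0, 0, 0], [0.015, 0, 0, 0, 0, 0, 0], [0.015, 0, 0, 0, 0, 0, 0]]}'; python3 -m inch '{"rows": [[0.015, 0, 0, -0.0667, 0, 0, 0], [0.015, 0, 0, -0.1333, 0, 0, 0], [0.015, 0, 0, -0.1333, 0, 0, 0], [0.015, 0, 0, -0.0667, 0, 0, 0], [0.015, 0, 0, 0, 0, 0, 0]]}'; python3 -c "
from h import *
u=np.radians(86.5); go(0.4977+.057*np.cos(u),-0.292+.057*np.sin(u),0.12,-3.5)"
```

```text
time_s: 9.9
tcp_pos: [0.423, -0.0833, 0.0042]
orientation: [[-0.069, -0.998, -0.002], [-0.998, 0.069, -0.001], [0.001, 0.002, -1.0]]
ft_force: [-0.6, 0.5, 0.9]
opening: 0.0552
grasp_force: 0.0
time_s: 10.32
tcp_pos: [0.4243, -0.0823, 0.0066]
orientation: [[-0.067, -0.998, 0.003], [-0.998, 0.067, -0.001], [0.0, -0.003, -1.0]]
ft_force: [-1.1, -0.9, 6.1]
opening: 0.027
grasp_force: 59.2
time_s: 10.73
tcp_pos: [0.4256, -0.0821, 0.131]
orientation: [[-0.067, -0.998, 0.01], [-0.998, 0.067, 0.001], [-0.001, -0.01, -1.0]]
ft_force: [0.9, 0.3, -1.0]
opening: 0.0267
grasp_force: 59.2
shift [ 0.1477 -0.0855  0.0116] rotz -0.0056 q6 -0.35 t 10.7 tilt [ 9.8e-03  7.0e-04 -1.0e+00]
```

Scaled: 0.037 m / 0.3 = 0.1233, -0.0213 m / 0.3 = -0.071.

```bash
python3 -m inch '{"rows": [[0.015, 0.1233, -0.071, 0, 0, 0, 0], [0.015, 0.1233, -0.071, 0, 0, 0, 0], [0.015, 0.1233, -0.071, 0, 0, 0, 0], [0.015, 0.1233, -0.071, 0, 0, 0, 0], [0.015, 0, 0, 0, 0, 0, 0], [0.015, 0, 0, 0, 0, 0, 0]]}' && python3 -m inch '{"rows": [[0.015, 0, 0, 0.1333, 0, 0, 0], [0.015, 0, 0, 0.1, 0, 0, 0], [0.015, 0, 0, 0.0667, 0, 0, 0], [0.015, 0, 0, 0.0467, 0, 0, 0], [0.015, 0, 0, 0.02, 0, 0, 0], [0.015, 0, 0, 0, 0, 0, 0]]}'
```

```text
time_s: 11.23
tcp_pos: [0.4958, -0.2333, 0.1224]
orientation: [[-0.07, -0.998, -0.004], [-0.998, 0.07, 0.001], [-0.001, 0.004, -1.0]]
ft_force: [-0.1, 0.7, -1.2]
opening: 0.0269
grasp_force: 59.3
time_s: 11.73
tcp_pos: [0.4954, -0.2308, 0.0137]
orientation: [[-0.066, -0.998, -0.002], [-0.998, 0.066, 0.001], [-0.0, 0.002, -1.0]]
ft_force: [-0.4, 0.4, -0.3]
opening: 0.0266
grasp_force: 59.4
```

Scaled: -0.04 m / 0.3 = -0.1333, -0.02 m / 0.3 = -0.0667.

```bash
python3 -m inch '{"rows": [[0.015, 0, 0, 0.0067, 0, 0, 0], [0.05, 0, 0, 0, 0, 0, 0], [0.05, 0, 0, 0, 0, 0, 0], [0.05, 0, 0, 0, 0, 0, 0], [0.05, 0, 0, -0.0667, 0, 0, 0], [0.05, 0, 0, -0.1333, 0, 0, 0], [0.05, 0, 0, -0.1333, 0, 0, 0], [0.05, 0, 0, -0.1333, 0, 0, 0]]}'; python3 -m inch '{"rows": [[0.05, 0, 0, -0.1333, 0, 0, 0], [0.05, -0.1167, 0, 0, 0, 0, 0], [0.05, -0.1167, 0, 0, 0, 0, 0], [0.05, 0, 0, 0, 0, 0, 0], [0.05, 0, 0, 0, 0, 0, 0]]}'
python3 - <<'E'
from h import *
c=cap("wrist"); save(c,"w5.png")
for k in ["organiser","sharpener","ink_pad_tin"]:
  for m in arm.masks_of(c,k)[:1]:
    P=pts(c,m["region"],True); 
    zt=np.percentile(P[:,2],80); T=P[abs(P[:,2]-zt)<0.004]
    if k[0]=="o":T=P[abs(P[:,2]-0.037)<0.004]
    print(k,round(m["confidence"],2),m["extent"],len(P),"z%.4f"%zt,rect(T))
go(0.457,0.302,0.185,-9.6)
E
```

```text
time_s: 12.4
tcp_pos: [0.4959, -0.232, 0.155]
orientation: [[-0.067, -0.998, 0.0], [-0.998, 0.067, -0.0], [0.0, -0.0, -1.0]]
ft_force: [0.7, -0.5, 0.3]
opening: 0.05
grasp_force: 0.0
time_s: 12.82
tcp_pos: [0.5013, -0.1607, 0.1937]
orientation: [[-0.064, -0.998, 0.002], [-0.998, 0.064, 0.0], [-0.0, -0.002, -1.0]]
ft_force: [-0.5, 0.0, 0.1]
opening: 0.0498
grasp_force: 0.0
organiser 0.86 [240.7, 0.0, 388.1, 158.1] 18433 z0.0299 (array([ 498.6, -274.3]), array([162. , 145.7]), 86.2)
sharpener 0.95 [301.2, 104.7, 331.2, 131.9] 595 z0.0310 (array([ 498.1, -230.9]), array([26.8, 24.5]), 86.7)
ink_pad_tin 0.85 [425.0, 132.6, 509.0, 207.0] 3822 z0.0176 (array([ 328.8, -163.6]), array([61.8, 91.4]), 68.7)
shift [-0.4606  0.0753  0.0076] rotz 0.0996 q6 -0.14 t 13.0 tilt [-2.e-04 -3.e-04 -1.e+00]
```

View pics/w5.png

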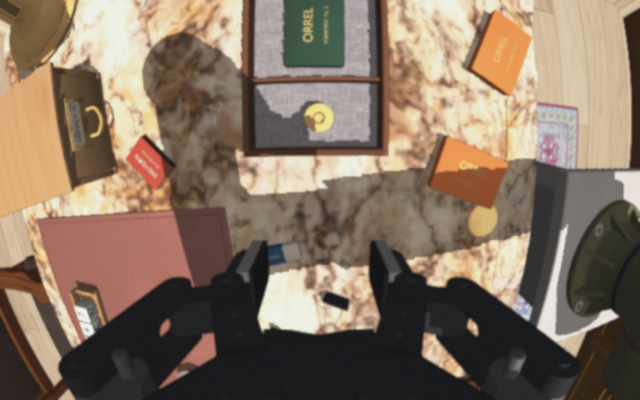

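The sharpener stands in the small compartment at (318,118) and the tin is at (315,30). Next is the tray.

Scaled: -0.0384 m / 0.3 = -0.128, 0.0063 m / 0.3 = 0.021.

```bash
python3 -m inch '{"rows": [[0.06, -0.128, 0.021, 0, 0, 0, 0], [0.06, -0.128, 0.021, 0, 0, 0, 0], [0.06, -0.128, 0.021, 0, 0, 0, 0], [0.06, -0.128, 0.021, 0, 0, 0, 0], [0.06, -0.128, 0.021, 0, 0, 0, 0], [0.06, -0.128, 0.021, 0, 0, 0, 0], [0.06, -0.128, 0.021, 0, 0, 0, 0], [0.06, -0.128, 0.021, 0, 0, 0, 0]]}'|head -2;python3 -m inch '{"rows": [[0.06, -0.128, 0.021, 0, 0, 0, 0], [0.06, -0.128, 0.021, 0, 0, 0, 0], [0.06, -0.128, 0.021, 0, 0, 0, 0], [0.06, -0.128, 0.021, 0, 0, 0, 0], [0.06, 0, 0, 0, 0, 0, 0.0159], [0.06, 0, 0, 0, 0, 0, 0], [0.06, 0, 0, 0, 0, 0, 0]]}'|head -2
python3 - <<'E'
from h import *
c=cap("wrist"); save(c,"w6.png")
for m in arm.masks_of(c,"tray")[:2]:
    P=pts(c,m["region"],True); T=P[P[:,2]>0.006]
    print(round(m["confidence"],2),m["extent"],len(P),rect(T))
    B=P[P[:,2]>0.024]; print(len(B),"ztop%.4f"%np.percentile(B[:,2],80),rect(B), np.median(P[:,2]))
go(0.457,0.302,0.185,-9.6)
E
```

```text
time_s: 13.68
tcp_pos: [0.471, 0.149, 0.1929]
time_s: 14.27
tcp_pos: [0.4567, 0.3023, 0.1923]
0.57 [247.4, 90.3, 388.2, 272.1] 24244 (array([458. , 302.2]), array([200. , 148.5]), 80.5)
712 ztop0.0307 (array([445.1, 303.5]), array([74.5, 34.5]), 80.3) 0.009031316841042596
shift [-0.0003 -0.      0.0078] rotz 0.0011 q6 -1.12 t 14.4 tilt [ 2.e-04 -2.e-04 -1.e+00]
```

View pics/w6.png

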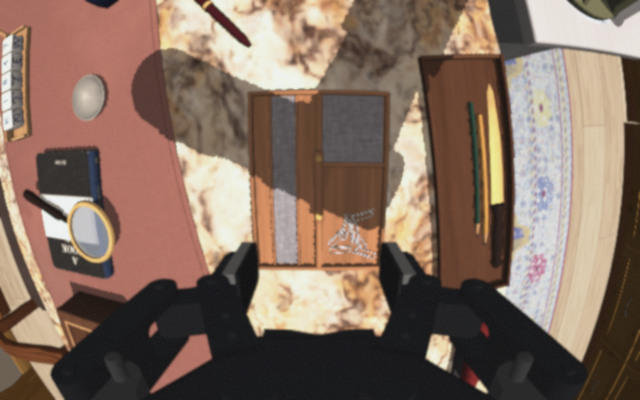

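The tray's bar is at (318,186), the bay at (352,128) and the groove at (285,180). The tray centre measures (0.458, 0.302). I'll grip the bar.

Scaled: 0.04 m / 0.3 = 0.1333, 0.03 m / 0.3 = 0.1.

```bash
python3 -m inch '{"rows": [[0.045, 0, -0.004, 0.1, 0, 0, 0], [0.045, 0, 0, 0.1333, 0, 0, 0], [0.045, 0, 0, 0.1333, 0, 0, 0], [0.045, 0, 0, 0.1, 0, 0, 0], [0.045, 0, 0, 0.0667, 0, 0, 0], [0.045, 0, 0, 0.04, 0, 0, 0], [0.045, 0, 0, 0.02, 0, 0, 0], [0.045, 0, 0, 0, 0, 0, 0]]}'; python3 -m inch '{"rows": [[0, 0, 0, 0, 0, 0, 0], [0, 0, 0, 0, 0, 0, 0], [0, 0, 0, 0, 0, 0, 0], [0, 0, 0, 0, 0, 0, 0], [0, 0, 0, 0, 0, 0, 0], [0, 0, 0, 0, 0, 0, 0]]}'
```

```text
time_s: 15.03
tcp_pos: [0.4577, 0.3018, 0.0143]
orientation: [[-0.167, -0.986, -0.0], [-0.986, 0.167, -0.001], [0.001, 0.0, -1.0]]
ft_force: [0.7, 0.0, 0.3]
opening: 0.0449
grasp_force: 0.0
time_s: 15.53
tcp_pos: [0.4583, 0.3034, 0.0166]
orientation: [[-0.166, -0.986, 0.002], [-0.986, 0.166, 0.002], [-0.002, -0.002, -1.0]]
ft_force: [-2.0, -0.2, 6.0]
opening: 0.0082
grasp_force: 62.2
```

Scaled: -0.03 m / 0.3 = -0.1, -0.02 m / 0.3 = -0.0667.

```bash
python3 -m inch '{"rows": [[0, 0, 0, -0.0333, 0, 0, 0], [0, 0, 0, -0.0667, 0, 0, 0], [0, 0, 0, -0.1, 0, 0, 0], [0, 0, 0, -0.1, 0, 0, 0], [0, 0, 0, -0.0667, 0, 0, 0], [0, 0, 0, 0, 0, 0, 0], [0, 0, 0, 0, 0, 0, 0]]}'
python3 - <<'E'
from h import *
c=cap("top")
m=arm.masks_of(c,"tray")[:1]
for q in m:
    P=pts(c,q["region"]); P=P[P[:,2]>0.09]; print(len(P),rect(P)); 
    A=np.c_[P[:,:2],np.ones(len(P))]; print("plane slope",np.linalg.lstsq(A,P[:,2],rcond=None)[0].round(3))
go(0.4977,-0.292,0.127,-3.5)
E
```

```text
time_s: 16.12
tcp_pos: [0.4576, 0.3031, 0.1256]
orientation: [[-0.166, -0.986, 0.001], [-0.986, 0.166, 0.002], [-0.002, -0.0, -1.0]]
ft_force: [-1.4, 0.1, -4.7]
opening: 0.0084
grasp_force: 61.1
1813 (array([444.1, 290.9]), array([171.6, 169.7]), 80.1)
plane slope [-0.004  0.001  0.123]
shift [ 0.5791 -0.1393 -0.0033] rotz -0.1060 q6 -1.12 t 16.2 tilt [-0.0026 -0.0015 -1.    ]
```

The tray hangs level, so I'll carry it at moderate speed.

Scaled: 0.03 m / 0.3 = 0.1, 0.015 m / 0.3 = 0.05.

```bash
python3 -m inch '{"rows": [[0, 0.05, -0.012, 0, 0, 0, 0], [0, 0.1, -0.024, 0, 0, 0, 0], [0, 0.1, -0.024, 0, 0, 0, 0], [0, 0.1, -0.024, 0, 0, 0, 0], [0, 0.1, -0.024, 0, 0, 0, 0], [0, 0.1, -0.024, 0, 0, 0, 0], [0, 0.1, -0.024, 0, 0, 0, 0], [0, 0.1, -0.024, 0, 0, 0, 0]]}'|head -2; python3 -m inch '{"rows": [[0, 0.1, -0.024, 0, 0, 0, 0], [0, 0.1, -0.024, 0, 0, 0, 0], [0, 0.1, -0.024, 0, 0, 0, 0], [0, 0.1, -0.024, 0, 0, 0, 0], [0, 0.1, -0.024, 0, 0, 0, 0], [0, 0.1, -0.024, 0, 0, 0, 0], [0, 0.1, -0.024, 0, 0, 0, 0], [0, 0.1, -0.024, 0, 0, 0, 0]]}'|head -2; python3 -m inch '{"rows": [[0, 0.1, -0.024, 0, 0, 0, 0], [0, 0.1, -0.024, 0, 0, 0, 0], [0, 0.1, -0.024, 0, 0, 0, 0], [0, 0.08, -0.02, 0, 0, 0, 0], [0, 0, 0, 0, 0, 0, -0.0095], [0, 0, 0, 0, 0, 0, -0.0073], [0, 0, 0, 0, 0, 0, 0], [0, 0, 0, 0, 0, 0, 0]]}'
python3 - <<'E'
from h import *
go(0.4977,-0.292,0.127,-3.5)
c=cap("wrist"); save(c,"w7.png")
for m in arm.masks_of(c,"tray")[:1]:
    P=pts(c,m["region"],True); print(m["extent"],rect(P[P[:,2]>0.1]))
for m in arm.masks_of(c,"organiser")[:1]:
    P=pts(c,m["region"],True); T=P[abs(P[:,2]-0.037)<0.004];print(m["extent"],rect(T),T[:,:2].min(0),T[:,:2].max(0))
E
```

```text
time_s: 16.88
tcp_pos: [0.4723, 0.0696, 0.1231]
time_s: 17.55
tcp_pos: [0.4889, -0.1763, 0.1231]
time_s: 18.22
tcp_pos: [0.4976, -0.2915, 0.1233]
orientation: [[-0.063, -0.998, -0.002], [-0.998, 0.063, 0.001], [-0.001, 0.003, -1.0]]
ft_force: [0.8, -0.9, -3.6]
opening: 0.0081
grasp_force: 61.0
shift [ 0.0005 -0.0001 -0.0038] rotz -0.0017 q6 0.12 t 18.2 tilt [-2.5e-03  7.0e-04 -1.0e+00]
[168.6, 47.7, 468.4, 334.6] (array([ 497.1, -313. ]), array([160.1, 148.5]), 86.3)
```

View pics/w7.png

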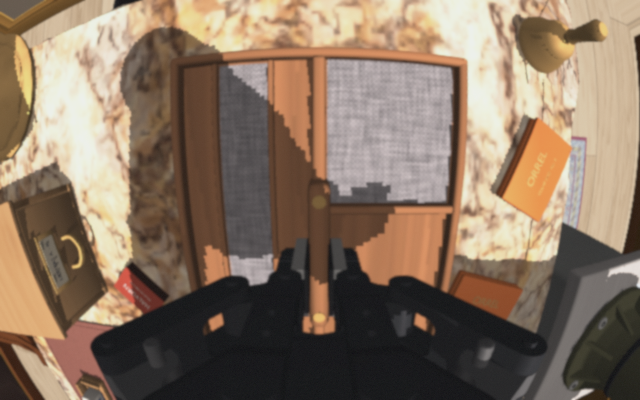

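Scaled: 0.02 m / 0.3 = 0.0667, -0.001 m / 0.3 = -0.0033.

```bash
python3 -m inch '{"rows": [[0, -0.0033, 0, 0.0667, 0, 0, 0], [0, 0, 0, 0.0667, 0, 0, 0], [0, 0, 0, 0.05, 0, 0, 0], [0, 0, 0, 0.0267, 0, 0, 0], [0, 0, 0, 0.02, 0, 0, 0], [0, 0, 0, 0, 0, 0, 0], [0, 0, 0, 0, 0, 0, 0]]}' ; python3 -m inch '{"rows": [[0, 0, 0, 0.0067, 0, 0, 0], [0, 0, 0, 0.0067, 0, 0, 0], [0, 0, 0, 0, 0, 0, 0]]}'
```

```text
time_s: 18.95
tcp_pos: [0.499, -0.2906, 0.0564]
orientation: [[-0.061, -0.998, 0.001], [-0.998, 0.061, -0.001], [0.001, -0.001, -1.0]]
ft_force: [-0.3, -0.0, -2.7]
opening: 0.0085
grasp_force: 60.9
time_s: 19.2
tcp_pos: [0.4988, -0.2904, 0.0519]
orientation: [[-0.061, -0.998, 0.0], [-0.998, 0.061, -0.0], [0.0, -0.0, -1.0]]
ft_force: [-0.2, -0.4, -2.7]
opening: 0.0084
grasp_force: 61.0
```

Scaled: 0.0015 m / 0.3 = 0.005, 0.001 m / 0.3 = 0.0033.

```bash
python3 -m inch '{"rows": [[0, 0, 0, 0.005, 0, 0, 0], [0, 0, 0, 0.005, 0, 0, 0], [0, 0, 0, 0.0033, 0, 0, 0], [0, 0, 0, 0, 0, 0, 0]]}' ; python3 -m inch '{"rows": [[0.04, 0, 0, 0, 0, 0, 0], [0.04, 0, 0, 0, 0, 0, 0], [0.04, 0, 0, 0, 0, 0, 0], [0.04, 0, 0, -0.0667, 0, 0, 0], [0.04, 0, 0, -0.1333, 0, 0, 0], [0.04, 0, 0, -0.1333, 0, 0, 0], [0.04, 0, 0, -0.1333, 0, 0, 0]]}'; python3 -m inch '{"rows": [[0.04, -0.1, 0, 0, 0, 0, 0], [0.04, -0.1, 0, 0, 0, 0, 0], [0.04, -0.1, 0, 0, 0, 0, 0], [0.04, 0, 0, 0, 0, 0, 0], [0.04, 0, 0, 0, 0, 0, 0]]}'
python3 - <<'E'
from h import *
c=cap("wrist"); save(c,"w8.png")
for m in arm.masks_of(c,"tray")[:1]:
    P=pts(c,m["region"],True); print(m["extent"],rect(P[P[:,2]>0.038]),"wall z %.4f floor %.4f"%(np.percentile(P[(P[:,2]<.052),2],97),np.percentile(P[:,2],40)))
    Q=P[(abs(P[:,2]-0.040)<.004)]; A=np.c_[Q[:,:2],np.ones(len(Q))]; print("plane",np.linalg.lstsq(A,Q[:,2],rcond=None)[0].round(4),len(Q))
for k in ["eraser"]:
  for m in arm.masks_of(c,k)[:2]:
    P=pts(c,m["region"],True); zt=np.median(P[:,2]); print(k,m["confidence"],m["extent"],zt,rect(P[abs(P[:,2]-zt)<.005]))
E
```

```text
time_s: 19.53
tcp_pos: [0.4989, -0.2906, 0.0487]
orientation: [[-0.061, -0.998, 0.001], [-0.998, 0.061, -0.001], [0.001, -0.001, -1.0]]
ft_force: [-2.4, 2.2, 2.8]
opening: 0.0082
grasp_force: 61.8
time_s: 20.12
tcp_pos: [0.4983, -0.2906, 0.1893]
orientation: [[-0.061, -0.998, -0.0], [-0.998, 0.061, -0.0], [0.0, 0.0, -1.0]]
ft_force: [0.8, 0.0, -0.5]
opening: 0.04
grasp_force: 0.0
time_s: 20.53
tcp_pos: [0.5045, -0.1995, 0.1881]
orientation: [[-0.058, -0.998, 0.001], [-0.998, 0.058, -0.0], [0.0, -0.001, -1.0]]
ft_force: [0.3, 0.3, -1.0]
opening: 0.0402
grasp_force: 0.0
[237.8, 0.0, 399.0, 201.8] (array([ 499.7, -290.4]), array([195. , 148.9]), 86.5) wall z 0.0493 floor 0.0408
plane [ 0.0001 -0.0008  0.0406] 25440
eraser 0.62 [278.6, 272.1, 311.1, 293.1] 0.012298775979325294 (array([547.2, -82. ]), array([37.9, 22.7]), 9.1)
```

View pics/w8.png

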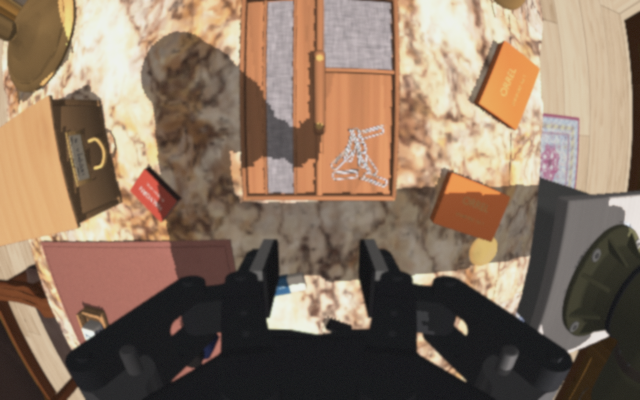

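The tray is seated level: its floor is at 40.6 mm and its centre is within 2 mm. The bay is at (358,35) and the groove at (280,95). Next is the eraser.

```bash
python3 -c "
from h import *
go(0.5557,-0.081,0.1,100.8)"
```

```text
shift [-0.1232 -0.0441  0.0877] rotz 1.3208 q6 -0.05 t 20.7 tilt [-0.e+00 -4.e-04 -1.e+00]
```

The manual's scale: shifts go in shares of 0.3 m and turns go in shares of 2 pi rad. Converting my numbers, -0.0308 m / 0.3 = -0.1027, 0.022 m / 0.3 = 0.0733, 0.12 rad / 6.2832 = 0.0191.

```bash
python3 -m inch '{"rows": [[0.05, -0.1027, -0.0367, 0, 0, 0, 0], [0.05, -0.1027, -0.0367, 0, 0, 0, 0], [0.05, -0.1027, -0.0367, 0, 0, 0, 0], [0.05, -0.1027, -0.0367, 0, 0, 0, 0], [0.05, 0, 0, 0.0733, 0, 0, 0.0191], [0.05, 0, 0, 0.0733, 0, 0, 0.0191], [0.05, 0, 0, 0.0733, 0, 0, 0.0191], [0.05, 0, 0, 0.0733, 0, 0, 0.0191]]}'|head -2; python3 -m inch '{"rows": [[0.05, 0, 0, 0, 0, 0, 0.0191], [0.05, 0, 0, 0, 0, 0, 0.0191], [0.05, 0, 0, 0, 0, 0, 0.0191], [0.05, 0, 0, 0, 0, 0, 0.0191], [0.05, 0, 0, 0, 0, 0, 0.0191], [0.05, 0, 0, 0, 0, 0, 0.0191], [0.05, 0, 0, 0, 0, 0, 0.0191], [0.05, 0, 0, 0, 0, 0, 0]]}'|head -2
python3 - <<'E'
from h import *
c=cap("wrist"); save(c,"w9.png")
for k in ["eraser"]:
  for m in arm.masks_of(c,k)[:2]:
    P=pts(c,m["region"],True); zt=np.median(P[:,2]); r=rect(P[abs(P[:,2]-zt)<.005]);print(k,m["confidence"],m["extent"],zt,r)
    go(*(r[0]/1000),0.004,100.8)
E
```

```text
time_s: 21.35
tcp_pos: [0.5556, -0.0811, 0.0984]
time_s: 22.02
tcp_pos: [0.5556, -0.0814, 0.0994]
eraser 0.89 [306.3, 168.3, 335.7, 238.7] 0.012701817160261843 (array([554.9, -80.5]), array([53.3, 21.4]), 11.1)
shift [0.0005 0.0007 0.0955] rotz 0.0039 q6 -1.59 t 22.1 tilt [-4.e-04 -3.e-04 -1.e+00]
```

```bash
python3 -m inch '{"rows": [[0.05, 0.0017, 0.0023, 0.1167, 0, 0, 0], [0.05, 0, 0, 0.1167, 0, 0, 0], [0.05, 0, 0, 0.06, 0, 0, 0], [0.05, 0, 0, 0.0267, 0, 0, 0], [0.05, 0, 0, 0, 0, 0, 0]]}'; python3 -m inch '{"rows": [[0.01, 0, 0, 0, 0, 0, 0], [0.01, 0, 0, 0, 0, 0, 0], [0.01, 0, 0, 0, 0, 0, 0], [0.01, 0, 0, 0, 0, 0, 0], [0.01, 0, 0, 0, 0, 0, 0]]}' ; python3 -m inch '{"rows": [[0.01, 0, 0, -0.0667, 0, 0, 0], [0.01, 0, 0, -0.1333, 0, 0, 0], [0.01, 0, 0, -0.1333, 0, 0, 0], [0.01, 0, 0, -0.0667, 0, 0, 0], [0.01, 0, 0, 0, 0, 0, 0]]}';python3 -c "
from h import *
u=np.radians(86.5);X=np.array([np.sin(u),-np.cos(u)]);Y=np.array([np.cos(u),np.sin(u)])
p=np.array([.499,-.2925])-.036*X-.0595*Y; print(p); go(*p,0.12,86.5)"
```

```text
time_s: 22.53
tcp_pos: [0.5536, -0.0803, 0.0016]
orientation: [[-0.982, -0.19, -0.004], [-0.19, 0.982, -0.001], [0.004, 0.0, -1.0]]
ft_force: [-0.7, -0.1, 0.3]
opening: 0.0499
grasp_force: 0.0
time_s: 22.95
tcp_pos: [0.5565, -0.0798, 0.0062]
orientation: [[-0.982, -0.189, 0.004], [-0.189, 0.982, -0.0], [-0.004, -0.001, -1.0]]
ft_force: [-0.1, 0.8, 7.3]
opening: 0.0188
grasp_force: 59.4
time_s: 23.37
tcp_pos: [0.5579, -0.0799, 0.1312]
orientation: [[-0.982, -0.189, 0.011], [-0.189, 0.982, -0.0], [-0.011, -0.002, -1.0]]
ft_force: [-0.2, -0.0, 0.2]
opening: 0.0189
grasp_force: 58.7
[ 0.45943476 -0.34969127]
shift [ 0.1479 -0.2462  0.0101] rotz 0.2515 q6 -1.60 t 23.4 tilt [ 0.0112 -0.     -0.9999]
```

Scaled: -0.0308 m / 0.3 = -0.1027, 0.0185 m / 0.3 = 0.0617.

```bash
python3 -m inch '{"rows": [[0.01, 0.0617, -0.1027, 0, 0, 0, 0], [0.01, 0.0617, -0.1027, 0, 0, 0, 0], [0.01, 0.0617, -0.1027, 0, 0, 0, 0], [0.01, 0.0617, -0.1027, 0, 0, 0, 0], [0.01, 0.0617, -0.1027, 0, 0, 0, 0], [0.01, 0.0617, -0.1027, 0, 0, 0, 0], [0.01, 0.0617, -0.1027, 0, 0, 0, 0], [0.01, 0.0617, -0.1027, 0, 0, 0, 0]]}'|head -2; python3 -m inch '{"rows": [[0.01, 0, 0, 0, 0, 0, 0.0191], [0.01, 0, 0, 0, 0, 0, 0.0191], [0.01, 0, 0, 0, 0, 0, 0.0019], [0.01, 0, 0, 0, 0, 0, 0], [0.01, 0, 0, 0, 0, 0, 0]]}'; python3 -c "
from h import *
go(.4594,-.3497,0.05,86.5)"
```

```text
time_s: 24.03
tcp_pos: [0.4553, -0.3511, 0.124]
time_s: 24.45
tcp_pos: [0.4562, -0.3493, 0.1238]
orientation: [[-0.998, 0.058, 0.0], [0.058, 0.998, -0.0], [-0.0, -0.0, -1.0]]
ft_force: [-0.5, -0.5, 0.2]
opening: 0.0185
grasp_force: 58.8
shift [-0.0032 -0.0002  0.0738] rotz 0.0028 q6 -1.32 t 24.4 tilt [ 2.e-04 -0.e+00 -1.e+00]
```

Scaled: 0.03 m / 0.3 = 0.1, 0.025 m / 0.3 = 0.0833.

```bash
python3 -m inch '{"rows": [[0.01, -0.0107, 0, 0.1, 0, 0, 0], [0.01, 0, 0, 0.0833, 0, 0, 0], [0.01, 0, 0, 0.04, 0, 0, 0], [0.01, 0, 0, 0.02, 0, 0, 0], [0.01, 0, 0, 0, 0, 0, 0], [0.01, 0, 0, 0, 0, 0, 0]]}'; python3 -m inch '{"rows": [[0.01, 0, 0, 0.0067, 0, 0, 0], [0.01, 0, 0, 0.0033, 0, 0, 0], [0.01, 0, 0, 0, 0, 0, 0]]}'
```

```text
time_s: 24.95
tcp_pos: [0.4598, -0.3501, 0.052]
orientation: [[-0.998, 0.061, 0.001], [0.061, 0.998, -0.001], [-0.001, -0.001, -1.0]]
ft_force: [0.6, 0.9, 0.1]
opening: 0.0187
grasp_force: 58.8
time_s: 25.2
tcp_pos: [0.4596, -0.35, 0.0484]
orientation: [[-0.998, 0.062, 0.001], [0.062, 0.998, -0.001], [-0.001, -0.0, -1.0]]
ft_force: [0.2, 0.0, -0.2]
opening: 0.0182
grasp_force: 58.8
```

Scaled: -0.04 m / 0.3 = -0.1333, -0.02 m / 0.3 = -0.0667.

```bash
python3 -m inch '{"rows": [[0.01, 0, 0, 0.0033, 0, 0, 0], [0.034, 0, 0, 0, 0, 0, 0], [0.034, 0, 0, 0, 0, 0, 0], [0.034, 0, 0, 0, 0, 0, 0], [0.034, 0, 0, -0.0667, 0, 0, 0], [0.034, 0, 0, -0.1333, 0, 0, 0], [0.034, 0, 0, -0.1333, 0, 0, 0], [0.034, 0, 0, 0, 0, 0, 0]]}'
python3 - <<'E'
from h import *
c=cap("wrist"); save(c,"w10.png")
for k in ["eraser"]:
  for m in arm.masks_of(c,k)[:2]:
    P=pts(c,m["region"],True); zt=np.median(P[:,2]); r=rect(P[abs(P[:,2]-zt)<.005]);print(k,m["confidence"],m["extent"],zt,r)
go(0.541,0.084,0.14,33.4)
E
```

```text
time_s: 25.87
tcp_pos: [0.4621, -0.3524, 0.1569]
orientation: [[-0.998, 0.062, 0.011], [0.062, 0.998, -0.008], [-0.012, -0.008, -1.0]]
ft_force: [0.3, -0.5, 2.4]
opening: 0.0337
grasp_force: 0.0
eraser 0.64 [308.3, 163.9, 338.6, 227.8] 0.05272857037811156 (array([ 458.3, -350. ]), array([21.8, 52.8]), 86.2)
eraser 0.3 [587.8, 200.2, 640.0, 254.6] 0.010600926965445092 (array([540.4,  82.5]), array([ 12.8, 133.9]), 32.3)
shift [-0.0534  0.4385  0.0089] rotz 0.9257 q6 -1.33 t 26.0 tilt [ 0.0045 -0.0018 -1.    ]
```

View pics/w10.png

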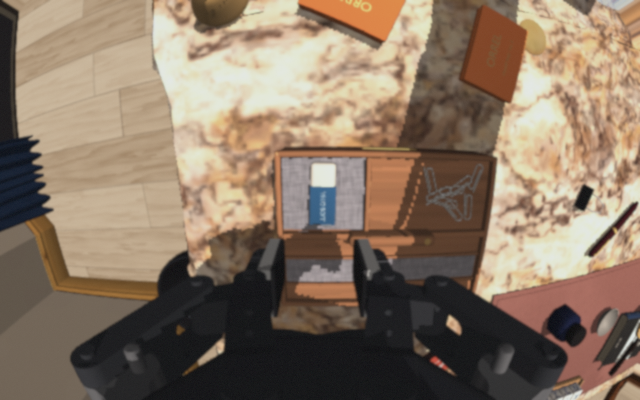

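The eraser lies flat in the bay at (323,195), with its top at 52.7 mm. The pen is at (612,228), and I'll go to it next.

Scaled: 0.0399 m / 0.3 = 0.133, -0.0049 m / 0.3 = -0.0163.

```bash
python3 -m inch '{"rows": [[0.04, -0.0163, 0.133, 0, 0, 0, 0], [0.04, -0.0163, 0.133, 0, 0, 0, 0], [0.04, -0.0163, 0.133, 0, 0, 0, 0], [0.04, -0.0163, 0.133, 0, 0, 0, 0], [0.04, -0.0163, 0.133, 0, 0, 0, 0], [0.04, -0.0163, 0.133, 0, 0, 0, 0], [0.04, -0.0163, 0.133, 0, 0, 0, 0], [0.04, -0.0163, 0.133, 0, 0, 0, 0]]}'|head -2; python3 -m inch '{"rows": [[0.04, -0.0163, 0.133, 0, 0, 0, 0], [0.04, -0.0163, 0.133, 0, 0, 0, 0], [0.04, -0.0163, 0.133, 0, 0, 0, 0], [0.04, 0, 0, 0.03, 0, 0, 0.0191], [0.04, 0, 0, 0, 0, 0, 0.0191], [0.04, 0, 0, 0, 0, 0, 0.0191], [0.04, 0, 0, 0, 0, 0, 0.0191], [0.04, 0, 0, 0, 0, 0, 0.0191]]}'|head -2; python3 -m inch '{"rows": [[0.04, 0, 0, 0, 0, 0, 0.0191], [0.04, 0, 0, 0, 0, 0, 0.0191], [0.04, 0, 0, 0, 0, 0, 0.0137], [0.04, 0, 0, 0, 0, 0, 0], [0.04, 0, 0, 0, 0, 0, 0]]}'|head -2
python3 - <<'E'
from h import *
c=cap("wrist"); save(c,"w11.png")
for k in ["pen"]:
  for m in arm.masks_of(c,k)[:2]:
    P=pts(c,m["region"],True); zt=np.percentile(P[:,2],90); T=P[P[:,2]>.004];r=rect(T);print(k,m["confidence"],m["extent"],zt,r)
    go(*(r[0]/1000),0.004,r[2] if r[1][0]<r[1][1] else r[2]+90)
E
```

```text
time_s: 26.63
tcp_pos: [0.5176, -0.0317, 0.1455]
time_s: 27.3
tcp_pos: [0.5397, 0.0849, 0.136]
time_s: 27.72
tcp_pos: [0.5498, 0.0648, 0.1357]
pen 0.92 [313.1, 96.8, 333.7, 245.7] 0.01423538447093179 (array([541.5,  85. ]), array([ 13.5, 132.5]), 33.3)
shift [0.0174 0.0042 0.1327] rotz 0.0331 q6 -2.99 t 27.8 tilt [-0.0119  0.0207 -0.9997]
```

View pics/w11.png

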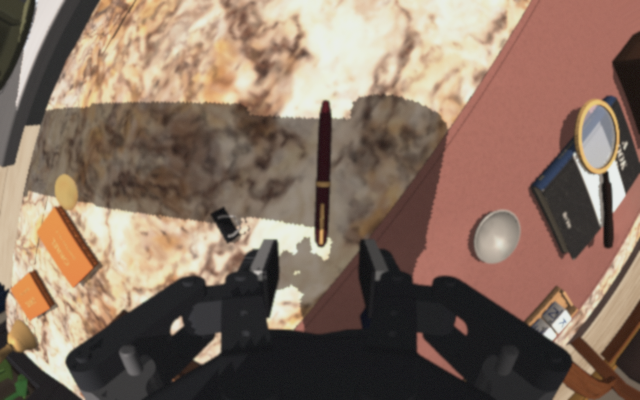

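The pen spans (325,100) to (321,245), centred under the tool. Joint 6 is at its limit, so I'll use the opposite half-turn for the same grasp.

Scaled: -0.12 rad / 6.2832 = -0.0191.

```bash
for i in 1; do python3 -m inch '{"rows": [[0.04, 0, 0, 0, 0, 0, -0.0191], [0.04, 0, 0, 0, 0, 0, -0.0191], [0.04, 0, 0, 0, 0, 0, -0.0191], [0.04, 0, 0, 0, 0, 0, -0.0191], [0.04, 0, 0, 0, 0, 0, -0.0191], [0.04, 0, 0, 0, 0, 0, -0.0191], [0.04, 0, 0, 0, 0, 0, -0.0191], [0.04, 0, 0, 0, 0, 0, -0.0191]]}'|head -3; done; python3 -m inch '{"rows": [[0.04, 0, 0, 0, 0, 0, -0.0191], [0.04, 0, 0, 0, 0, 0, -0.0191], [0.04, 0, 0, 0, 0, 0, -0.0191], [0.04, 0, 0, 0, 0, 0, -0.0191], [0.04, 0, 0, 0, 0, 0, -0.0191], [0.04, 0, 0, 0, 0, 0, -0.0191], [0.04, 0, 0, 0, 0, 0, -0.0191], [0.04, 0, 0, 0, 0, 0, -0.0191]]}'|head -3; python3 -m inch '{"rows": [[0.04, 0, 0, 0, 0, 0, -0.0191], [0.04, 0, 0, 0, 0, 0, -0.0191], [0.04, 0, 0, 0, 0, 0, -0.0191], [0.04, 0, 0, 0, 0, 0, -0.0191], [0.04, 0, 0, 0, 0, 0, -0.0191], [0.04, 0, 0, 0, 0, 0, -0.0191], [0.04, 0, 0, 0, 0, 0, -0.0191], [0.04, 0, 0, 0, 0, 0, -0.0191]]}'|head -3; python3 -m inch '{"rows": [[0.04, 0, 0, 0, 0, 0, -0.0191], [0.04, 0, 0, 0, 0, 0, -0.0159], [0.04, 0, 0, 0, 0, 0, 0], [0.04, 0, 0, 0, 0, 0, 0]]}'|head -3
python3 - <<'E'
from h import *
go(0.5415,0.085,0.1,33.3); R=np.array(arm.state()["orientation"])
print("tool-frame tilt fix", np.cross([0,0,1.],R.T@[0,0,-1]).round(4), R.round(3).tolist())
E
```

```text
time_s: 28.48
tcp_pos: [0.5497, 0.0662, 0.1368]
orientation: [[-1.0, -0.011, -0.011], [-0.011, 1.0, 0.021], [0.011, 0.021, -1.0]]
time_s: 29.15
tcp_pos: [0.5497, 0.0662, 0.1368]
orientation: [[-0.565, -0.825, -0.011], [-0.825, 0.565, 0.021], [-0.011, 0.021, -1.0]]
time_s: 29.82
tcp_pos: [0.5497, 0.0662, 0.1368]
orientation: [[0.352, -0.936, -0.011], [-0.936, -0.352, 0.021], [-0.024, 0.003, -1.0]]
time_s: 30.15
tcp_pos: [0.5498, 0.066, 0.1369]
orientation: [[0.54, -0.842, -0.011], [-0.841, -0.54, 0.021], [-0.024, -0.002, -1.0]]
shift [-0.0196 -0.0031  0.0374] rotz -0.0107 q6 0.11 t 30.1 tilt [-0.0109  0.0211 -0.9997]
tool-frame tilt fix [-0.0023  0.0236  0.    ] [[0.54, -0.842, -0.011], [-0.841, -0.54, 0.021], [-0.024, -0.002, -1.0]]
```

Scaled: 0.02 m / 0.3 = 0.0667, -0.003 m / 0.3 = -0.01, 0.0236 rad / 6.2832 = 0.0038.

```bash
python3 -m inch '{"rows": [[0.04, -0.0653, -0.01, 0.05, 0, 0, 0], [0.04, 0, 0, 0.0667, -0.0004, 0.0038, -0.0017], [0.04, 0, 0, 0, 0, 0, 0], [0.04, 0, 0, 0, 0, 0, 0]]}'|head -3
python3 - <<'E'
from h import *
c=cap("wrist")
for m in arm.masks_of(c,"pen")[:1]:
    P=pts(c,m["region"],True); T=P[P[:,2]>.004];r=rect(T);print(m["confidence"],m["extent"],r)
go(0.5415,0.085,0.004,33.3)
E
```

```text
time_s: 30.48
tcp_pos: [0.5408, 0.0845, 0.1018]
orientation: [[0.55, -0.835, -0.002], [-0.835, -0.55, -0.001], [-0.0, 0.002, -1.0]]
0.64 [308.6, 118.1, 329.3, 279.1] (array([542.4,  84.5]), array([ 13.4, 133.8]), 33.3)
shift [-0.0009  0.0004  0.1   ] rotz 0.0011 q6 0.06 t 30.6 tilt [ 1.7e-03  6.0e-04 -1.0e+00]
```

Scaled: 0.035 m / 0.3 = 0.1167, 0.018 m / 0.3 = 0.06.

```bash
python3 -m inch '{"rows": [[0.04, 0, -0.0033, 0.1167, 0, 0, 0], [0.04, 0, 0, 0.1167, 0, 0, 0], [0.04, 0, 0, 0.06, 0, 0, 0], [0.04, 0, 0, 0.03, 0, 0, 0], [0.04, 0, 0, 0.0067, 0, 0, 0], [0.04, 0, 0, 0, 0, 0, 0]]}'; python3 -m inch '{"rows": [[0, 0, 0, 0, 0, 0, 0], [0, 0, 0, 0, 0, 0, 0], [0, 0, 0, 0, 0, 0, 0], [0, 0, 0, 0, 0, 0, 0], [0, 0, 0, 0, 0, 0, 0]]}' ; python3 -m inch '{"rows": [[0, 0, 0, -0.0667, 0, 0, 0], [0, 0, 0, -0.1333, 0, 0, 0], [0, 0, 0, -0.1333, 0, 0, 0], [0, 0, 0, -0.0667, 0, 0, 0], [0, 0, 0, 0, 0, 0, 0]]}';python3 -c "
from h import *
u=np.radians(86.5);X=np.array([np.sin(u),-np.cos(u)]);Y=np.array([np.cos(u),np.sin(u)])
p=np.array([.499,-.2925])+.037*X; print(p); go(*p,0.13,-3.5)"
```

```text
time_s: 31.08
tcp_pos: [0.5435, 0.085, 0.005]
orientation: [[0.55, -0.835, 0.002], [-0.835, -0.55, 0.0], [0.001, -0.002, -1.0]]
ft_force: [0.4, -0.5, 0.3]
opening: 0.0402
grasp_force: 0.0
time_s: 31.5
tcp_pos: [0.5439, 0.0855, 0.0059]
orientation: [[0.551, -0.834, 0.004], [-0.834, -0.551, 0.001], [0.001, -0.004, -1.0]]
ft_force: [-1.1, 0.8, 5.4]
opening: 0.011
grasp_force: 60.3
time_s: 31.92
tcp_pos: [0.5453, 0.0858, 0.131]
orientation: [[0.551, -0.834, 0.011], [-0.834, -0.551, 0.003], [0.003, -0.011, -1.0]]
ft_force: [-0.3, 0.6, 1.0]
opening: 0.0113
grasp_force: 59.5
[ 0.53593099 -0.2947588 ]
shift [ 0.3123  0.2176 -0.0004] rotz 0.6449 q6 0.06 t 31.9 tilt [ 0.0108  0.0035 -0.9999]
```

Scaled: 0.0312 m / 0.3 = 0.104, 0.0218 m / 0.3 = 0.0727.

```bash
python3 -m inch '{"rows": [[0, 0.104, 0.0727, 0, 0, 0, 0], [0, 0.104, 0.0727, 0, 0, 0, 0], [0, 0.104, 0.0727, 0, 0, 0, 0], [0, 0.104, 0.0727, 0, 0, 0, 0], [0, 0.104, 0.0727, 0, 0, 0, 0], [0, 0.104, 0.0727, 0, 0, 0, 0], [0, 0.104, 0.0727, 0, 0, 0, 0], [0, 0.104, 0.0727, 0, 0, 0, 0]]}'|head -2; python3 -m inch '{"rows": [[0, 0.104, 0.0727, 0, 0, 0, 0], [0, 0.104, 0.0727, 0, 0, 0, 0], [0, 0, 0, 0, 0, 0, 0.0191], [0, 0, 0, 0, 0, 0, 0.0191], [0, 0, 0, 0, 0, 0, 0.0191], [0, 0, 0, 0, 0, 0, 0.0191], [0, 0, 0, 0, 0, 0, 0.0191], [0, 0, 0, 0, 0, 0, 0.0072]]}'|head -2; python3 -m inch '{"rows": [[0, 0, 0, 0, 0, 0, 0], [0, 0, 0, 0, 0, 0, 0]]}'
python3 - <<'E'
from h import *
go(.5359,-.2948,0.05,-3.5)
c=cap("wrist"); save(c,"w12.png")
for m in arm.masks_of(c,"pen")[:1]:
    P=pts(c,m["region"],True); T=P[P[:,2]>.09];print(m["confidence"],m["extent"],rect(T))
E
```

```text
time_s: 32.58
tcp_pos: [0.534, -0.2211, 0.1237]
time_s: 33.25
tcp_pos: [0.5323, -0.2954, 0.1234]
time_s: 33.42
tcp_pos: [0.5324, -0.2954, 0.1235]
orientation: [[-0.06, -0.998, 0.0], [-0.998, 0.06, 0.0], [-0.001, -0.0, -1.0]]
ft_force: [0.6, 0.4, -1.4]
opening: 0.0111
grasp_force: 59.5
shift [-0.0007 -0.0035  0.0735] rotz 0.0014 q6 0.12 t 33.4 tilt [ 3.e-04  5.e-04 -1.e+00]
0.75 [302.1, 116.6, 338.1, 334.4] (array([ 532.5, -305.1]), array([114.1,  13.6]), 87.0)
```

View pics/w12.png

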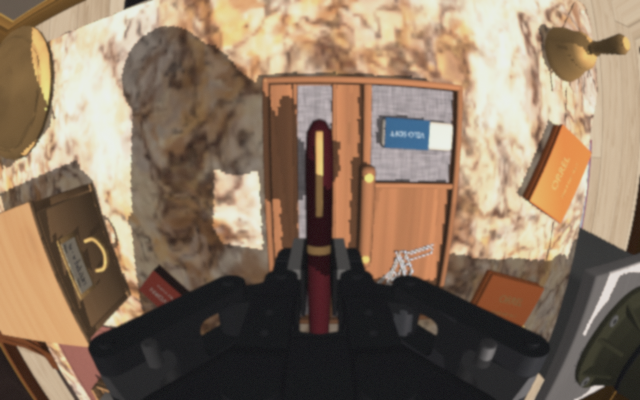

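The held pen at (318,225) is aligned with the groove, and the eraser is in the bay at (412,133). I'll lower the pen with a 3.5 mm shift.

Scaled: 0.03 m / 0.3 = 0.1, -0.0035 m / 0.3 = -0.0117.

```bash
python3 -m inch '{"rows": [[0, -0.0023, -0.0117, 0.1, 0, 0, 0], [0, 0, 0, 0.0833, 0, 0, 0], [0, 0, 0, 0.04, 0, 0, 0], [0, 0, 0, 0.02, 0, 0, 0], [0, 0, 0, 0, 0, 0, 0], [0, 0, 0, 0, 0, 0, 0]]}'|head -4; python3 -m inch '{"rows": [[0, 0, 0, 0.005, 0, 0, 0], [0, 0, 0, 0.0033, 0, 0, 0], [0, 0, 0, 0, 0, 0, 0]]}'
```

```text
time_s: 34.02
tcp_pos: [0.5365, -0.2953, 0.0518]
orientation: [[-0.061, -0.998, 0.002], [-0.998, 0.061, -0.001], [0.001, -0.002, -1.0]]
ft_force: [-0.8, 0.3, -0.2]
time_s: 34.27
tcp_pos: [0.5365, -0.2951, 0.049]
orientation: [[-0.061, -0.998, 0.002], [-0.998, 0.061, -0.0], [-0.0, -0.002, -1.0]]
ft_force: [-0.6, 0.4, -0.2]
opening: 0.0111
grasp_force: 59.5
```

Scaled: -0.04 m / 0.3 = -0.1333, -0.02 m / 0.3 = -0.0667.

```bash
python3 -m inch '{"rows": [[0, 0, 0, 0.0033, 0, 0, 0], [0.024, 0, 0, 0, 0, 0, 0], [0.024, 0, 0, 0, 0, 0, 0], [0.024, 0, 0, 0, 0, 0, 0], [0.024, 0, 0, -0.0667, 0, 0, 0], [0.024, 0, 0, -0.1333, 0, 0, 0], [0.024, 0, 0, -0.1333, 0, 0, 0], [0.024, 0, 0, -0.1333, 0, 0, 0]]}'|tail -3; python3 -m inch '{"rows": [[0.024, -0.1, 0, 0, 0, 0, 0], [0.024, -0.1, 0, 0, 0, 0, 0], [0.024, 0, 0, 0, 0, 0, 0], [0.024, 0, 0, 0, 0, 0, 0]]}'|head -2
python3 - <<'E'
from h import *
c=cap("wrist"); save(c,"w13.png")
u=np.radians(86.5);X=np.array([np.sin(u),-np.cos(u)]);Y=np.array([np.cos(u),np.sin(u)])
for k in ["tray","pen","eraser"]:
  for m in arm.masks_of(c,k)[:1]:
    P=pts(c,m["region"],True); T=P[P[:,2]>.036]; r=rect(T); d=r[0]/1000-[.499,-.2925]
    print(k,round(m["confidence"],2),m["extent"],r,"z90 %.4f"%np.percentile(T[:,2],90),"in tray",(d@X).round(4),(d@Y).round(4))
    if k=="tray":
        Q=P[abs(P[:,2]-.0405)<.004]; print(np.linalg.lstsq(np.c_[Q[:,:2],np.ones(len(Q))],Q[:,2],rcond=None)[0].round(4))
c=cap("top")
for k in ["ink_bottle","match_box","binder_clip"]:
  for m in arm.masks_of(c,k)[:2]:
    P=pts(c,m["region"]); zt=np.percentile(P[:,2],90); print(k,rect(P[P[:,2]>zt-.006]))
E
```

```text
ft_force: [1.4, -0.7, 0.5]
opening: 0.0243
grasp_force: 0.0
time_s: 35.27
tcp_pos: [0.5399, -0.2339, 0.1876]
tray 0.66 [276.5, 23.5, 437.7, 235.1] (array([ 499.8, -292. ]), array([200.3, 148.5]), 86.6) z90 0.0487 in tray 0.0008 0.0005
[ 0.0007 -0.0005  0.0404]
pen 0.64 [311.3, 54.2, 327.6, 199.2] (array([ 537. , -294.7]), array([133.5,  12.6]), 86.5) z90 0.0542 in tray 0.0381 0.0001
eraser 0.6 [371.7, 50.0, 430.9, 80.2] (array([ 459.2, -350.7]), array([24.7, 53.8]), 84.9) z90 0.0538 in tray -0.0362 -0.0605
binder_clip (array([487.4,  -4.3]), array([ 9.9, 26.7]), 61.6)
```

View pics/w13.png

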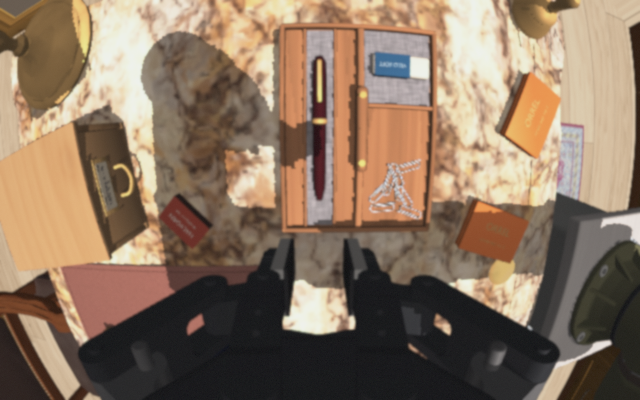

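The pen lies in the groove at (319,125), the eraser is flat in the bay at (400,65), and the tray is level and centred. The binder clip is where it was. The bottle and matchbox weren't detected in this shot, but the arm never went near them. I'll hand the job in.

```bash
python3 -c "
from workcell import arm
print(arm.job_done())"
```

```text
the job is handed in; nothing more can be done
None
```

Job handed in at about 35 s: the tin and sharpener are in the box under the level tray, with the pen in the groove and the eraser flat in its bay; the binder clip measured unmoved, but the ink bottle and matchbox weren't re-measured at the end (the arm never went near them).

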